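# Stack the discs in an instrument housing and hold its cover ready for screwing

### The job

Build up the instrument housing: lay the large disc flat in the middle of its floor, inside the scribed ring, and then lay the small disc centred on top of it, setting them down rather than dropping them. Then pick up the rear cover plate by its terminal block and finish while holding it level and still about 20 mm above the four standoffs, each of its holes straight above a threaded hole (either way round will do), touching neither standoffs nor discs, so that a mate can drive the screws; do not put it down or let go. Leave the other things on the bench where they are.

Things in the scene. Friction and masses are not known exactly. Their poses are not given: they have to be found in the camera images.
- housing: fixed grey instrument housing lying face down: slab 150 (its x) x 110 (its y) x 10 mm with four upright round aluminium standoffs, 16 mm in diameter, at x = +-60, y = +-40 mm, rising 26 mm above the slab (tops 36 mm above the bench), each with a 6 mm threaded hole in a brass insert in its top. Origin: centre of its underside, z up. Yaw within +-0.5 rad.
- seat (a point): centre of the top face of the housing's slab (10 mm above the bench), centre of the black scribed ring of 58 mm diameter; axes as the housing's
- tap_a (a point): mouth of the threaded hole on top of the standoff at housing x = +60, y = +40 mm, 36 mm above the bench
- tap_b (a point): mouth of the threaded hole on top of the standoff diagonally across, at housing x = -60, y = -40 mm
- cover: loose rear cover lying flat on the bench, about 0.2 to 0.3 kg: aluminium plate 150 (x) x 110 (y) x 5 mm, four 10 mm through holes at x = +-60, y = +-40 mm, and a black terminal block standing in its middle, 50 long (x), 20 wide (y), 34 mm tall (top 39 mm above the underside): grip it from above across its 20 mm. Origin: centre of the underside, z up. Yaw within +-0.6 rad. Balanced about the block.
- hole_a (a point): centre of the cover's hole at its x = +60, y = +40 mm, on the underside
- hole_b (a point): centre of the cover's hole diagonally across, x = -60, y = -40 mm, on the underside
- large_disc: loose flat black rubber disc, 50 mm in diameter, 12 mm thick, lying on the bench on the robot's left (either the near or the far place). Origin: centre of its underside.
- small_disc: loose flat aluminium disc, 38 mm in diameter, 12 mm thick, lying on the bench at the other of the two places on the left. Origin: centre of its underside. Stacked right, its top is 34 mm above the bench, 2 mm below the standoff tops.
- screwdriver: bystander: screwdriver with black handle, 190 mm, lying on the far side of the bench; origin under its middle
- screw_tray: bystander: open grey plastic tray with screws, 90 x 70 x 30 mm, on the far side of the bench; origin: centre of its underside
- gauge: bystander: round dial gauge lying face up, 82 mm in diameter, 46 mm tall, on the far side of the bench, right of the tray; origin: centre of its underside
- oil_tin: bystander: upright tin, 66 mm in diameter, 100 mm tall, far left; origin: centre of its underside
There are look-alikes about, which are no part of the job. Of the things that look like the small_disc, take the one that is farthest to the robot's left at the start.

How it is judged:
By the outcome, as a careful person would: the job done as asked, in the order asked, and still so for the second after the job is handed in, while the arm keeps its last pose, push and grip.
It also fails if it takes over 67 s, if anything falls off the work surface, if the arm or the gripper's body presses on something with over 40 N, if the wrist force passes 120 N, or if a joint passes its speed limit or range.

### The arm

A 6-joint arm with a two-finger parallel gripper is mounted at the origin on the work surface. World frame = base frame: x ahead of the robot, y to its left, z up, the work surface at z = 0. Lengths are in m, angles in rad, forces in N, time in s.
With the tool pointing down it reaches from about 0.275 to 0.85 m from the base axis. Payload 19 kg.
Tool frame: the origin (TCP) lies at the very end of the fingers, on their centre line; the grasp point (between the pads) lies 19 mm behind it; z points along the fingers, y is the line along which they close (so a half turn about z gives the same grasp; the last joint's range is limited). The gripper opens to 85 mm and grips with 20 to 120 N. Pads are 22 mm wide; open, the fingers measure 114 mm over their backs; the gripper's body (76 mm by 85 mm) begins 54 mm behind the grasp point. The pads swing forward as they close: fully open they stand 13 mm farther back than shut.
Start: joints at [0.984, 0.15, 1.437, -0, 1.554, -0.134], TCP at [0.252, 0.517, 0.231] pointing down, gripper open.
Joint ranges: [-2.8, 2.8], [-0.68, 2.1], [0.12, 2.68], [-1.39, 4.53], [0.16, 2.79], [-2.81, 2.81]. Speed limits (rad/s): [1.89, 1.89, 2.22, 3.01, 3.01, 3.01].

### API

Orientations are given as a unit quaternion [x, y, z, w].
In Python, from station import ctrl gives the robot as it stands.
- The arm moves only by the tool step_arm, never from a script. Its argument "deltas" is a list that holds one entry, the list of rows, each a list of 7 numbers: the turn, a rotation vector about the tool's x, y, z in units of 6 degrees (1.0 is 6 degrees), then the shift along the tool's x, y, z in units of 40 mm (1.0 is 40 mm), then the finger opening in mm, from 0 to 85.4. In form: [[[wx, wy, wz, dx, dy, dz, claw], ...]]. A call has 1 to 10 rows; each row shifts and turns the commanded pose from where the row before left it, along the tool's axes as they then stand; what a row does not reach is not made up. A row lasts 1/12 s, in which the tool goes at most 41.7 mm and 7.16 degrees, less where a joint would pass 70% of its speed; a pose out of reach is approached as far as the arm can. A call is refused whole if a number of a shift passes 1 or a number of a turn 1, either way. A call with a gripper value outside its range is refused whole. The fingers move at their own pace and stop on an object; "squeeze" is the grip in N (left out, the last holds). Time passes only in rows, so rows that do not move let the fingers close. It gives the time, the measured TCP pose, the force, the opening and the grip force at its end, in the units of the state.
- ctrl.sense(): the state, without advancing time (a new reading comes with each control period).
- ctrl.snapshot(name): name is "scene" or "top" or "wrist"; returns the picture (420x560x3 uint8, red, green, blue); there is no depth.
- ctrl.get_calibration(name): a dict with "mtx" (3x3 intrinsics, pixels), "dist_coeffs" ([k1, k2, p1, p2, k3] as OpenCV has them; the pictures are not rectified), "eye" and "orientation" of the camera in the world. Camera axes: x right, y down, z forward; pixel columns grow to the right and rows downward; lengths in m; the calibration is good to about 2 mm. A picture is of the moment at which its call begins: read the wrist's pose just before it. get_calibration takes no time and is no camera call; for the wrist camera it gives the pose at the moment of the call.
- ctrl.hand_in(): hands the job in; it is judged then, once.
Trained networks look in the newest picture that a camera, given by its name, has taken for a name from the list of things; names that differ only in an ending like _2 or _b are one class to them, and where a whole thing is asked for, a point or a joint stands for the part that bears it (a point fixed in the world has none). Each returns a list of dicts, best first, with "score" (0 to 1); they miss things now and then, are a little off and sometimes report something else, mostly with a low value. They report only what shows in the picture. A call takes as long as a camera call. They do not tell look-alikes from the thing itself.
- ctrl.spot_in(camera, thing): "centre" ([column, row] in pixels, amid what is visible of it).
- ctrl.masks_of(camera, thing): "pixels" (420x560 bool, what is visible of it) and "centre" ([column, row] in pixels, amid what is visible of it).
- ctrl.place_of(camera, thing): "centre" ([column, row] in pixels: a listed point, or the origin of a listed thing).
The state is a dict: "time_s": time; "q": joint angles; "joint_velocities": joint speeds; "effort": joint torques, N m; "position": TCP position; "tcp_rot": TCP orientation; "wrist_force": force on the tool from outside, world axes, zero at the start; "wrist_torque": the same for the moment, N m; "finger_gap": opening from 0.0 (shut) to 1.0 (fully open); "grip_force": force on a finger pad.
Only numpy, scipy, OpenCV 4.12 (cv2) and the standard library are available. Lean on these libraries where they do the work, as an engineer would, in place of code of your own. Each camera call takes 0.05 s, during which the arm holds its last target. There are 200 camera calls.

## Working session

There is one attempt and no reset: what is moved stays moved. The work goes in short steps, Python scripts to look and compute and a tool call to move; the robot and the scene stay as the last step left them, time stands still between calls to the robot, and variables do not carry over. Pictures are saved under pics/ and viewed, at most 10 in all, crops included, and the job is handed in when it is done.

Besides the shell and the picture viewer there is one more tool, called after "Emit:" by a JSON object that holds its "fn" and its "kwargs", one argument or row to a line. step_arm: Moves the arm, as the interface text tells. Its arguments: {"type":"object","properties":{"deltas":{"type":"array","items":{"type":"array","items":{"type":"array","items":{"type":"number"}}}},"squeeze":{"type":"number"}},"required":["deltas"]}

```bash
mkdir -p pics; ls
cat > h.py <<'E'
import numpy as np, cv2
from scipy.spatial.transform import Rotation as R
from station import ctrl
def ray(cal,px):
    K=np.array(cal["mtx"],float);d=np.array(cal["dist_coeffs"],float)
    p=cv2.undistortPoints(np.array([[px]],float),K,d)[0,0]
    o=np.array(cal["orientation"],float)
    M=R.from_quat(o).as_matrix() if o.size==4 else o.reshape(3,3)
    return np.array(cal["eye"],float),M@np.array([p[0],p[1],1.])
def at(cal,px,z):
    e,v=ray(cal,px); return e+v*(z-e[2])/v[2]
def save(im,n): cv2.imwrite("pics/"+n,cv2.cvtColor(im,cv2.COLOR_RGB2BGR))
E
python3 - <<'E'
from h import *
s=ctrl.sense();print(s)
for n in("top","scene","wrist"):
    cal=ctrl.get_calibration(n);print(n,cal)
    im=ctrl.snapshot(n);save(im,n+"0.png")
    for t,z in(("housing",0),("seat",.01),("tap_a",.036),("tap_b",.036),("cover",0),("hole_a",0.005),("hole_b",0.005),("large_disc",0),("small_disc",0)):
        for r in ctrl.place_of(n,t)[:4]:
            print(n,t,round(r["score"],2),np.round(r["centre"],1),np.round(at(cal,r["centre"],z),4)[:2])
a=[cv2.imread(f"pics/{n}0.png") for n in("top","scene")]
E
```

```text
pics
{'time_s': 0.0, 'q': array([ 9.84016078e-01,  1.50962504e-01,  1.43803303e+00, -7.10571688e-06,
        1.55383102e+00, -1.33993442e-01]), 'joint_velocities': array([-0.00148305,  0.00031982,  0.00122162, -0.0001598 , -0.00089775,
        0.00057023]), 'effort': array([-1.34286209e-03, -7.13061547e+01, -5.70846069e+01, -3.61944440e-04,
        8.80468462e-03,  2.38508221e-06]), 'position': array([0.25141797, 0.51683105, 0.23068786]), 'tcp_rot': array([ 2.24464323e-01,  9.74482112e-01, -5.78571385e-04, -2.14235311e-04]), 'wrist_force': array([-0.08779197, -0.26393186, -0.23627378]), 'wrist_torque': array([0.02687031, 0.06382813, 0.03163337]), 'grip_force': 0.0, 'finger_gap': 1.0034329964583653}
top {'mtx': array([[468.58890174,   0.        , 289.12884681],
       [  0.        , 468.58890174, 210.9291287 ],
       [  0.        ,   0.        ,   1.        ]]), 'dist_coeffs': array([-0.12335709,  0.        ,  0.        ,  0.        ,  0.        ]), 'eye': array([0.37547394, 0.05605923, 1.12706603]), 'orientation': array([-0.70321508,  0.7057976 , -0.06501938,  0.05577434])}
top hous
[... 1856 characters left out ...]
689]
scene large_disc 0.87 [369.8 299.3] [0.617  0.3439]
scene large_disc 0.52 [139.4 228.8] [ 0.7434 -0.235 ]
scene small_disc 0.74 [333.4 225.4] [0.466  0.1723]
scene small_disc 0.67 [351.3 190.9] [0.326  0.1537]
scene small_disc 0.61 [368.5 242.7] [0.4697 0.2722]
wrist {'mtx': array([[338.00844997,   0.        , 280.90264367],
       [  0.        , 338.00844997, 211.2852343 ],
       [  0.        ,   0.        ,   1.        ]]), 'dist_coeffs': array([-0.04929921,  0.        ,  0.        ,  0.        ,  0.        ]), 'eye': array([0.18871595, 0.54837269, 0.3734232 ]), 'orientation': array([0.83946372, 0.52543608, 0.07325322, 0.11769259])}
wrist small_disc 0.62 [116.8 410.8] [0.4495 0.1595]
```

View pics/top0.png

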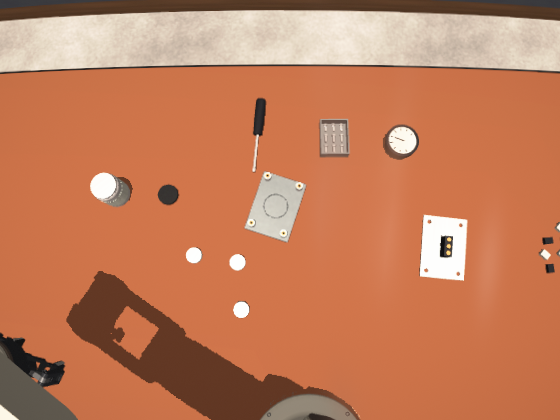

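Run:
```python
import cv2,numpy as np
t=cv2.imread("pics/top0.png");s=cv2.imread("pics/scene0.png")
a=cv2.resize(t[160:340,90:290],(400,360),interpolation=cv2.INTER_CUBIC)
b=cv2.resize(s[150:330,240:440],(400,360),interpolation=cv2.INTER_CUBIC)
cv2.imwrite("pics/crop.png",np.hstack([a,b]))
```

```text
(no output)
```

View pics/crop.png

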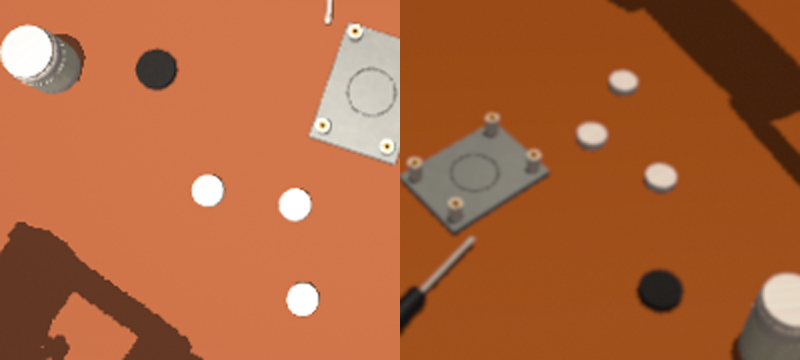

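Top view: the housing is at about (275,207) and the large black disc at (168,195). The look-alike small discs are at (194,255), (237,262) and (241,310). The one at (194,255) has the largest world y (0.27 m), so it is the farthest left and the one meant; the crop confirms this. The cover is at (443,247) and the tin at (105,187). I'll move over the large disc and look with the wrist camera.

Emit:
{"fn": "step_arm", "kwargs": {
  "deltas": [
    [[0, 0, 0, -1, 0, 0.1, 85], [0, 0, 0, -1, 0, 0.1, 85], [0, 0, 0, -1, 0, 0.1, 85], [0, 0, 0, -1, 0, 0.1, 85], [0, 0, 0, -1, 0, 0.1, 85], [0, 0, 0, -1, 0, 0.1, 85], [0, 0, 0, -1, 0, 0.1, 85], [0, 0, 0, -1, 0, 0.1, 85], [0, 0, 0, -0.5, 0.1, 0, 85], [0, 0, 0, 0, 0, 0, 85]]
  ],
  "squeeze": 40
}}

```text
time_s: 2.33
position: [0.5626, 0.3694, 0.1979]
tcp_rot: [0.226, 0.974, -0.001, -0.0]
wrist_force: [-0.7, -0.6, -0.9]
finger_gap: 0.994
grip_force: 0.0
```

```bash
cat >> h.py <<'E'
def circ(cal,mask,r,z0,h):
    """centre of upright cylinder whose visible silhouette (mask) is matched, base z0, height h"""
    from scipy.optimize import minimize
    K=np.array(cal["mtx"]);d=np.array(cal["dist_coeffs"]);o=np.array(cal["orientation"],float)
    M=R.from_quat(o).as_matrix();e=np.array(cal["eye"])
    a=np.linspace(0,2*np.pi,60)
    ring=np.vstack([np.c_[r*np.cos(a),r*np.sin(a),np.full(60,z)] for z in(z0,z0+h)])
    ys,xs=np.nonzero(mask)
    def c(p):
        P=(ring+[p[0],p[1],0]-e)@M
        u=cv2.projectPoints(P,np.zeros(3),np.zeros(3),K,d)[0].reshape(-1,1,2)
        m=cv2.moments(cv2.convexHull(u.astype(np.float32)))
        return m["m10"]/m["m00"]-xs.mean(), m["m01"]/m["m00"]-ys.mean(), m["m00"]/len(xs)
    from scipy.optimize import fsolve
    g=at(cal,(xs.mean(),ys.mean()),z0+h/2)[:2]
    s=fsolve(lambda p:c(p)[:2],g,epsfcn=1e-6)
    return s,c(s)[2]
def rel(pos,s=None):
    s=s or ctrl.sense(); T=R.from_quat(s["tcp_rot"])
    return np.round(T.inv().apply(np.array(pos)-s["position"])/.04,3)
def st():
    s=ctrl.sense();x=R.from_quat(s["tcp_rot"]).as_matrix()
    print("t",round(s["time_s"],2),"p",np.round(s["position"],4),"ty",np.round(x[:,1],3),"z",np.round(x[:,2],4),"F",np.round(s["wrist_force"],1),"gap",round(s["finger_gap"]*85.4,1),"grip",round(s["grip_force"],1));return s
E
python3 - <<'E'
from h import *
st()
for n in("top","scene","wrist"):
    cal=ctrl.get_calibration(n)
    im=ctrl.snapshot(n);save(im,n+"1.png")
    for t,r in(("large_disc",.025),("small_disc",.019)):
        for k in ctrl.masks_of(n,t)[:4]:
            s,q=circ(cal,k["pixels"],r,0,.012)
            print(n,t,round(k["score"],2),np.round(k["centre"],1),np.round(s,4),"area ratio",round(q,2))
E
```

```text
t 2.33 p [0.5626 0.3694 0.1979] ty [ 0.441  0.898 -0.001] z [-7.0e-04 -1.2e-03 -1.0e+00] F [-0.7 -0.6 -0.9] gap 84.9 grip 0.0
top large_disc 0.56 [167.5 194.3] [0.6108 0.3392] area ratio 1.11
top small_disc 0.78 [240.5 311.7] [0.3338 0.155 ] area ratio 1.0
top small_disc 0.69 [238.9 264.7] [0.4465 0.1632] area ratio 1.05
top small_disc 0.68 [275.3 207.5] [0.5818 0.0743] area ratio 0.07
top small_disc 0.6 [193.5 254.2] [0.464  0.2721] area ratio 1.08
scene large_disc 0.67 [370.7 295.2] [0.6111 0.3408] area ratio 1.02
scene large_disc 0.31 [236.  309.5] [0.7916 0.1144] area ratio 0.69
scene small_disc 0.58 [352.1 190.3] [0.3326 0.155 ] area ratio 1.12
scene small_disc 0.44 [332.6 221.7] [0.4449 0.1655] area ratio 1.04
wrist large_disc 0.71 [271.3 242. ] [0.6093 0.3393] area ratio 1.05
wrist small_disc 0.76 [144.2 141.9] [0.4601 0.2708] area ratio 1.08
wrist small_disc 0.73 [ 50.1 175.1] [0.4438 0.1664] area ratio 1.11
```

View pics/wrist1.png

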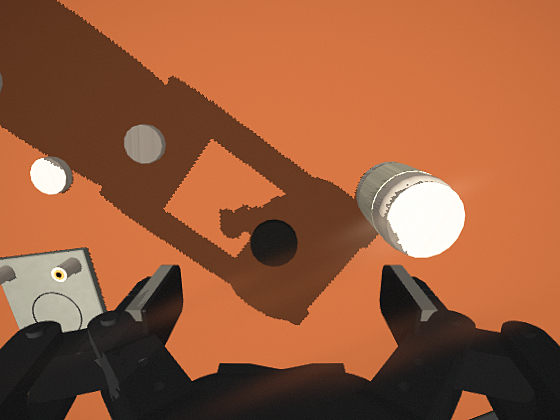

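The wrist view shows the large disc at (273,243), the small disc meant at (145,143), and the tin beside them at (420,215). All three cameras agree that the large disc is at (0.610,0.340) and the small one at (0.462,0.2715).

Run:
```python
from h import *
print("tin top",at(ctrl.get_calibration("wrist"),(425,217),.1))
print(rel([.610,.340,.05]),rel([.610,.340,.001]))
# housing pose from the standoff tops: brass hole pixel via place_of on the first pictures + colour refinement
for n in("top","scene"):
    cal=ctrl.get_calibration(n);im=cv2.cvtColor(cv2.imread(f"pics/{n}0.png"),cv2.COLOR_BGR2RGB)
    K=np.array(cal["mtx"]);M=R.from_quat(cal["orientation"]).as_matrix();e=np.array(cal["eye"])
    for sx in(1,-1):
        for sy in(1,-1):
            c,s=np.cos(-.3),np.sin(-.3);p=np.array([.58+c*.06*sx-s*.04*sy,.075+s*.06*sx+c*.04*sy,.036])
            u=cv2.projectPoints(((p-e)@M)[None],np.zeros(3),np.zeros(3),K,np.array(cal["dist_coeffs"]))[0].ravel()
            x,y=np.round(u).astype(int);w=im[y-8:y+9,x-8:x+9].astype(int)
            sat=np.clip(w[...,0]-w[...,2]-40,0,None).astype(float)
            hsv=(w[...,0]-w[...,2]>40)
            yy,xx=np.mgrid[y-8:y+9,x-8:x+9]
            q=np.array([(xx*sat).sum(),(yy*sat).sum()])/sat.sum()
            print(n,sx,sy,np.round(u,1),np.round(q,1),hsv.sum(),np.round(at(cal,q,.036)[:2],4))
```

```text
tin top [0.60913111 0.46927405 0.1       ]
[-1.512 -0.167  3.741] [-1.512 -0.167  4.966]
top 1 1 [266.3 175.9] [264.1 172.4] 143 [0.6579 0.1008]
top 1 -1 [298.3 185.5] [300.5 181.1] 121 [0.6362 0.0138]
top -1 1 [251.1 223.3] [245.4 222.9] 89 [0.5356 0.1442]
top -1 -1 [283.6 233.2] [287.3 237. ] 72 [0.502  0.0459]
scene 1 1 [268.  251.1] [267.3 251.2] 28 [0.6501 0.0943]
scene 1 -1 [247.1 231.1] [245.5 227.6] 186 [0.6184 0.0092]
scene -1 1 [306.4 226.2] [308.3 222.9] 184 [0.5226 0.1293]
scene -1 -1 [285.  208.1] [284.9 205.7] 233 [0.5039 0.0495]
```

Emit:
{"fn": "step_arm", "kwargs": {
  "deltas": [
    [[0, 0, 0, -0.76, -0.08, 0.7, 85], [0, 0, 0, -0.75, -0.08, 0.7, 85], [0, 0, 0, 0, 0, 1, 85], [0, 0, 0, 0, 0, 1, 85], [0, 0, 0, 0, 0, 0.8, 85], [0, 0, 0, 0, 0, 0.4, 85], [0, 0, 0, 0, 0, 0.25, 85], [0, 0, 0, 0, 0, 0, 85]]
  ]
}}

```text
time_s: 3.45
position: [0.6095, 0.3396, 0.0033]
tcp_rot: [0.224, 0.975, -0.001, -0.001]
wrist_force: [0.8, -0.9, 0.7]
finger_gap: 0.993
grip_force: 0.0
```

Run:
```python
from h import *
st();print(rel([.610,.340,.001]))
```

```text
t 3.45 p [0.6095 0.3396 0.0033] ty [ 0.437  0.899 -0.002] z [-0.0026 -0.0011 -1.    ] F [ 0.8 -0.9  0.7] gap 84.8 grip 0.0
[-0.006  0.015  0.058]
```

Emit:
{"fn": "step_arm", "kwargs": {
  "deltas": [
    [[0, 0, 0, 0, 0, 0.05, 70], [0, 0, 0, 0, 0, 0, 55], [0, 0, 0, 0, 0, 0, 45], [0, 0, 0, 0, 0, 0, 40], [0, 0, 0, 0, 0, 0, 40], [0, 0, 0, 0, 0, 0, 40], [0, 0, 0, 0, 0, 0, 40], [0, 0, 0, 0, 0, 0, 40]]
  ],
  "squeeze": 40
}}

```text
time_s: 4.12
position: [0.6112, 0.3401, 0.0054]
tcp_rot: [0.224, 0.974, 0.001, 0.001]
wrist_force: [-2.1, -1.2, 9.2]
finger_gap: 0.556
grip_force: 39.7
```

Run:
```python
from h import *
st()
```

```text
t 4.12 p [0.6112 0.3401 0.0054] ty [0.437 0.899 0.002] z [ 2.3e-03  9.0e-04 -1.0e+00] F [-2.1 -1.2  9.2] gap 47.5 grip 39.7
```

Emit:
{"fn": "step_arm", "kwargs": {
  "deltas": [
    [[0, 0, 0, 0, 0, -0.3, 40], [0, 0, 0, 0, 0, -0.7, 40], [0, 0, 0, 0, 0, -1, 40], [0, 0, 0, 0, 0, -1, 40], [0, 0, 0, 0, 0, -1, 40], [0, 0, 0, 0, 0, 0, 40]]
  ]
}}

```text
time_s: 4.62
position: [0.6129, 0.3408, 0.1743]
tcp_rot: [0.224, 0.974, 0.004, 0.005]
wrist_force: [1.2, 0.2, 0.4]
finger_gap: 0.547
grip_force: 41.3
```

Run:
```python
from h import *
st();st()
w=ctrl.snapshot("wrist");s=ctrl.snapshot("scene");
st()
save(np.hstack([cv2.resize(w[200:,140:420],(500,393)),cv2.resize(s[170:320,310:420],(288,393))]),"grip1.png")
```

```text
t 4.62 p [0.6129 0.3408 0.1743] ty [0.437 0.899 0.01 ] z [ 0.012   0.005  -0.9999] F [1.2 0.2 0.4] gap 46.7 grip 41.3
t 4.62 p [0.6129 0.3408 0.1743] ty [0.437 0.899 0.01 ] z [ 0.012   0.005  -0.9999] F [1.2 0.2 0.4] gap 46.7 grip 41.3
t 4.72 p [0.6112 0.34   0.1668] ty [0.437 0.899 0.004] z [ 0.0046  0.0018 -1.    ] F [ 0.4  0.2 -0.7] gap 47.4 grip 41.3
```

View pics/grip1.png

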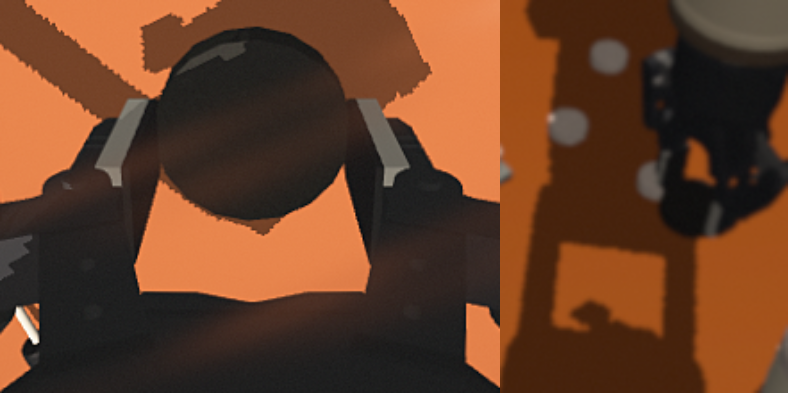

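Emit:
{"fn": "step_arm", "kwargs": {
  "deltas": [
    [[0, 0, 0, 0, -0.6, 0, 40], [0, 0, 0, 0.1, -1, 0, 40], [0, 0, 0, 0.1, -1, 0, 40], [0, 0, 0, 0.1, -1, 0, 40], [0, 0, 0, 0, -1, 0, 40], [0, 0, 0, 0, -1, 0, 40], [0, 0, 0, 0, -0.7, 0, 40], [0, 0, 0, 0, 0, 0, 40], [0, 0, 0, 0, 0, 0, 40], [0, 0, 0, 0, 0, 0, 40]]
  ]
}}

```text
time_s: 5.55
position: [0.4896, 0.1186, 0.1632]
tcp_rot: [0.225, 0.974, 0.0, -0.0]
wrist_force: [0.3, 0.5, -1.3]
finger_gap: 0.551
grip_force: 41.4
```

Run:
```python
from h import *
s=st();cal=ctrl.get_calibration("wrist")
w=ctrl.snapshot("wrist");save(w,"w2.png")
st()
for t,z in(("seat",.01),("tap_a",.036),("tap_b",.036),("housing",0)):
    for r in ctrl.place_of("wrist",t)[:4]: print(t,round(r["score"],2),np.round(r["centre"],1),np.round(at(cal,r["centre"],z)[:2],4))
for k in ctrl.masks_of("wrist","large_disc")[:3]:
    c,q=circ(cal,k["pixels"],.025,s["position"][2]-.003,.012);print(k["score"],k["centre"],c,q,"tool offs mm",rel([*c,s["position"][2]],s)*40)
```

```text
t 5.55 p [0.4896 0.1186 0.1632] ty [0.438 0.899 0.   ] z [-2.e-04  1.e-04 -1.e+00] F [ 0.3  0.5 -1.3] gap 47.0 grip 41.4
t 5.6 p [0.4897 0.1189 0.163 ] ty [ 0.437  0.899 -0.   ] z [-5.e-04  1.e-04 -1.e+00] F [-0.2  0.5 -1. ] gap 47.1 grip 41.4
tap_a 0.79 [332.1 356.3] [0.6468 0.0971]
tap_a 0.74 [225.3 251. ] [0.5068 0.0577]
tap_b 0.79 [332.1 356.3] [0.6468 0.0971]
tap_b 0.74 [225.3 251. ] [0.5068 0.0577]
0.9 [278.2, 267.2] [0.48671601 0.12058882] 1.0803995646608968 tool offs mm [3.48 0.56 0.  ]
```

View pics/w2.png

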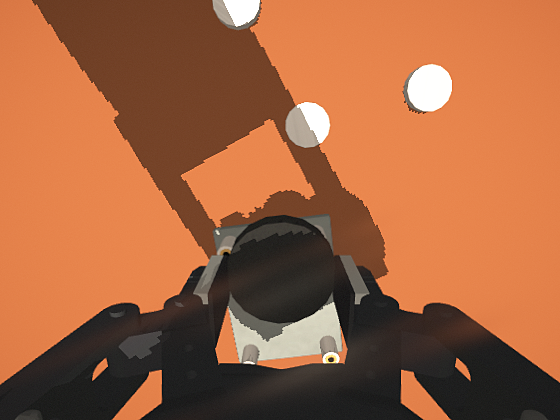

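The wrist view shows the disc held level and centred between the pads at (278,267), with taps at (332,356) and (226,251). The camera looks back towards the base. I'll fit the scribed ring precisely in the fixed-camera pictures.

```bash
cat >> h.py <<'E'
def proj(cal,P):
    M=R.from_quat(cal["orientation"]).as_matrix()
    return cv2.projectPoints((np.array(P,float)-cal["eye"])@M,np.zeros(3),np.zeros(3),np.array(cal["mtx"]),np.array(cal["dist_coeffs"]))[0].reshape(-1,2)
def samp(im,u): return cv2.remap(im,u[:,0].astype(np.float32),u[:,1].astype(np.float32),cv2.INTER_LINEAR).ravel()
E
cat > ring.py <<'E'
from h import *
a=np.linspace(0,2*np.pi,120,endpoint=False);C=np.c_[np.cos(a),np.sin(a),0*a]
for n in("top","scene"):
    cal=ctrl.get_calibration(n);g=cv2.imread(f"pics/{n}0.png",0).astype(np.float32)
    best=[]
    for x in np.arange(.565,.592,.0005):
        for y in np.arange(.062,.09,.0005):
            f=lambda r:samp(g,proj(cal,C*r+[x,y,.01])).mean()
            best.append((2*f(.0285)-f(.0235)-f(.0335),x,y))
    best.sort();b=np.array(best[:12]);print(n,b.mean(0).round(4),b.std(0).round(4))
E
python3 ring.py
```

```text
top [-73.1953   0.5816   0.0743] [1.8854e+00 5.0000e-04 5.0000e-04]
scene [-27.8031   0.5807   0.0751] [0.3831 0.0005 0.0005]
```

Run:
```python
from h import *
print(rel([.5825,.074,.016]))
```

```text
[-2.581  0.005  3.674]
```

Emit:
{"fn": "step_arm", "kwargs": {
  "deltas": [
    [[0, 0, 0, -0.6, 0, 0, 40], [0, 0, 0, -1, 0, 0.3, 40], [0, 0, 0, -0.98, 0, 0.8, 40], [0, 0, 0, 0, 0, 0.9, 40], [0, 0, 0, 0, 0, 0.9, 40], [0, 0, 0, 0, 0, 0.5, 40], [0, 0, 0, 0, 0, 0, 40], [0, 0, 0, 0, 0, 0, 40]]
  ]
}}

```text
time_s: 6.52
position: [0.5758, 0.0765, 0.0327]
tcp_rot: [0.224, 0.975, -0.0, -0.001]
wrist_force: [1.8, 0.0, 0.2]
finger_gap: 0.549
grip_force: 41.4
```

Run:
```python
from h import *
st();print(rel([.5825,.074,.016]));print(ctrl.sense()["wrist_force"])
cal=ctrl.get_calibration("scene");ctrl.snapshot("scene")
z=ctrl.sense()["position"][2]
for k in ctrl.masks_of("scene","large_disc")[:2]:
    print(k["score"],k["centre"],circ(cal,k["pixels"],.025,z-.004,.012))
```

```text
t 6.52 p [0.5758 0.0765 0.0327] ty [ 0.437  0.899 -0.001] z [-1.8e-03 -1.0e-04 -1.0e+00] F [1.8 0.  0.2] gap 46.9 grip 41.4
[-0.18   0.017  0.416]
[1.75494471 0.04875437 0.16817298]
0.47 [273.7, 228.1] (array([0.58372447, 0.07045901]), 2.054385757461811)
0.41 [430.8, 313.1] (array([0.60051492, 0.46873825]), 0.2918891771958083)
```

Emit:
{"fn": "step_arm", "kwargs": {
  "deltas": [
    [[0, 0, 0, -0.18, 0.02, 0.1, 40], [0, 0, 0, 0, 0, 0.15, 40], [0, 0, 0, 0, 0, 0.1, 40], [0, 0, 0, 0, 0, 0, 40], [0, 0, 0, 0, 0, 0, 40]]
  ]
}}

```text
time_s: 7.03
position: [0.5826, 0.0738, 0.0188]
tcp_rot: [0.224, 0.974, -0.0, -0.0]
wrist_force: [-0.5, -0.3, -0.1]
finger_gap: 0.55
grip_force: 41.4
```

Run:
```python
from h import *
st()
```

```text
t 7.03 p [0.5826 0.0738 0.0188] ty [ 0.437  0.899 -0.   ] z [-6.e-04 -1.e-04 -1.e+00] F [-0.5 -0.3 -0.1] gap 46.9 grip 41.4
```

Emit:
{"fn": "step_arm", "kwargs": {
  "deltas": [
    [[0, 0, 0, 0, 0, 0.04, 40], [0, 0, 0, 0, 0, 0, 40]]
  ]
}}

```text
time_s: 7.2
position: [0.5828, 0.0738, 0.0173]
tcp_rot: [0.224, 0.974, -0.0, -0.0]
wrist_force: [0.3, -0.5, -0.3]
finger_gap: 0.553
grip_force: 41.4
```

Run:
```python
from h import *
st()
```

```text
t 7.2 p [0.5828 0.0738 0.0173] ty [ 0.437  0.899 -0.   ] z [-1.e-04 -1.e-04 -1.e+00] F [ 0.3 -0.5 -0.3] gap 47.2 grip 41.4
```

Emit:
{"fn": "step_arm", "kwargs": {
  "deltas": [
    [[0, 0, 0, 0, 0, 0.04, 40], [0, 0, 0, 0, 0, 0, 40]]
  ]
}}

```text
time_s: 7.37
position: [0.5827, 0.0738, 0.0156]
tcp_rot: [0.224, 0.974, -0.0, -0.0]
wrist_force: [0.2, 0.3, -0.2]
finger_gap: 0.556
grip_force: 41.5
```

Emit:
{"fn": "step_arm", "kwargs": {
  "deltas": [
    [[0, 0, 0, 0, 0, 0.03, 40], [0, 0, 0, 0, 0, 0, 40]]
  ]
}}

```text
time_s: 7.53
position: [0.5828, 0.0738, 0.0154]
tcp_rot: [0.224, 0.974, -0.0, 0.0]
wrist_force: [-6.3, -1.2, 12.4]
finger_gap: 0.554
grip_force: 43.0
```

Emit:
{"fn": "step_arm", "kwargs": {
  "deltas": [
    [[0, 0, 0, 0, 0, 0.03, 40], [0, 0, 0, 0, 0, 0, 40]]
  ]
}}

```text
time_s: 7.7
position: [0.5829, 0.0738, 0.0152]
tcp_rot: [0.224, 0.974, -0.0, 0.0]
wrist_force: [-13.0, -1.1, 27.2]
finger_gap: 0.552
grip_force: 44.7
```

Contact with the floor. I'll ease off the push, open and rise.

Emit:
{"fn": "step_arm", "kwargs": {
  "deltas": [
    [[0, 0, 0, 0, 0, -0.05, 46], [0, 0, 0, 0, 0, 0, 52], [0, 0, 0, 0, 0, 0, 60], [0, 0, 0, 0, 0, 0, 66], [0, 0, 0, 0, 0, 0, 66], [0, 0, 0, 0, 0, -0.3, 66], [0, 0, 0, 0, 0, -1, 66], [0, 0, 0, 0, 0, -1, 85], [0, 0, 0, 0, 0, -1, 85], [0, 0, 0, 0, 0, -0.5, 85]]
  ]
}}

```text
time_s: 8.53
position: [0.5838, 0.0739, 0.1734]
tcp_rot: [0.224, 0.974, 0.001, 0.003]
wrist_force: [0.6, 0.1, 0.1]
finger_gap: 0.999
grip_force: 0.0
```

Run:
```python
from h import *
st();print(rel([.463,.272,.14]))
```

```text
t 8.53 p [0.5838 0.0739 0.1734] ty [0.437 0.899 0.002] z [ 5.6e-03 -1.0e-04 -1.0e+00] F [0.6 0.1 0.1] gap 85.3 grip 0.0
[4.887 3.131 0.818]
```

Emit:
{"fn": "step_arm", "kwargs": {
  "deltas": [
    [[0, 0, 0, 0.5, 0.3, 0, 85], [0, 0, 0, 0.8, 0.5, 0, 85], [0, 0, 0, 0.8, 0.5, 0, 85], [0, 0, 0, 0.8, 0.5, 0, 85], [0, 0, 0, 0.8, 0.5, 0.2, 85], [0, 0, 0, 0.8, 0.5, 0.2, 85], [0, 0, 0, 0.4, 0.33, 0.2, 85], [0, 0, 0, 0, 0, 0, 85], [0, 0, 0, 0, 0, 0, 85]]
  ]
}}

```text
time_s: 9.28
position: [0.4607, 0.2729, 0.1438]
tcp_rot: [0.223, 0.975, -0.0, -0.0]
wrist_force: [-0.7, -0.4, 0.7]
finger_gap: 0.996
grip_force: 0.0
```

Run:
```python
from h import *
st()
for n in("top","scene","wrist"):
    cal=ctrl.get_calibration(n)
    im=ctrl.snapshot(n);save(im,n+"3.png")
    for t,r,z in(("large_disc",.025,.01),("small_disc",.019,0)):
        for k in ctrl.masks_of(n,t)[:4]:
            s,q=circ(cal,k["pixels"],r,z,.012)
            print(n,t,round(k["score"],2),np.round(k["centre"],1),np.round(s,4),"area ratio",round(q,2))
t=cv2.imread("pics/top3.png")[150:260,220:330];s=cv2.imread("pics/scene3.png")[180:290,220:330]
cv2.imwrite("pics/put1.png",np.hstack([cv2.resize(x,(390,390),interpolation=cv2.INTER_CUBIC) for x in(t,s)]))
```

```text
t 9.28 p [0.4607 0.2729 0.1438] ty [ 0.436  0.9   -0.   ] z [-1.e-04 -2.e-04 -1.e+00] F [-0.7 -0.4  0.7] gap 85.1 grip 0.0
top large_disc 0.66 [274.8 203.6] [0.5842 0.0726] area ratio 0.99
top small_disc 0.77 [237.  262.6] [0.4466 0.1649] area ratio 1.12
scene large_disc 0.71 [275.6 233.4] [0.5835 0.0743] area ratio 1.13
scene large_disc 0.56 [279.7 242.9] [0.5905 0.0809] area ratio 0.16
scene large_disc 0.21 [184.3 254.6] [ 0.7528 -0.0692] area ratio 0.28
scene small_disc 0.7 [332.9 219.5] [0.4454 0.1647] area ratio 0.88
scene small_disc 0.69 [370.4 239.1] [0.4617 0.2712] area ratio 1.02
scene small_disc 0.17 [178.9 160.9] [ 0.4829 -0.3315] area ratio 0.1
wrist small_disc 0.71 [ 83.6 119.2] [0.3324 0.1567] area ratio 1.09
wrist small_disc 0.63 [278.2 196.3] [0.4601 0.2706] area ratio 1.04
wrist small_disc 0.62 [163.7 231.1] [0.4436 0.1666] area ratio 1.03
```

View pics/put1.png

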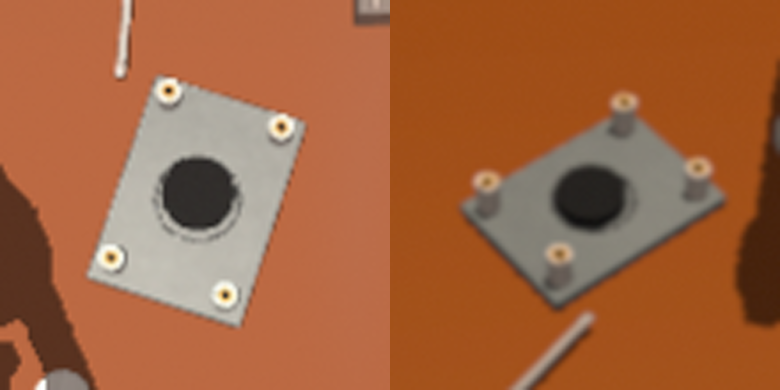

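The disc sits inside the ring but about 3 mm too far out. I'll refine the measurement, then re-grip and shift it.

```bash
cat > disc.py <<'E'
from h import *
import sys
def fit(n,f,r,z,x0,y0,sgn,side=None):
    cal=ctrl.get_calibration(n);g=cv2.imread(f,0).astype(np.float32)
    a=np.linspace(0,2*np.pi,120,endpoint=False)
    d=np.array([x0,y0])-cal["eye"][:2];d/=np.linalg.norm(d)
    C=np.c_[np.cos(a),np.sin(a),0*a]
    if side: C=C[(C[:,:2]@d)>-.2]   # far side only: near side shows the wall
    best=[]
    for x in np.arange(x0-.008,x0+.008,.0005):
        for y in np.arange(y0-.008,y0+.008,.0005):
            s=lambda q:samp(g,proj(cal,C*q+[x,y,z])).mean()
            best.append((sgn*(s(r-.002)-s(r+.002)),x,y))
    best.sort();b=np.array(best[:12]);return b.mean(0).round(4)
if __name__=="__main__":
    print(fit("top","pics/top3.png",.025,.022,.583,.0735,1))
    print(fit("scene","pics/scene3.png",.025,.022,.583,.0735,1,1))
    s=st();print(rel([.583,.0738,.14]))
E
python3 disc.py
```

```text
[-9.00911e+01  5.83400e-01  7.38000e-02]
[-42.4702   0.5852   0.0758]
t 9.73 p [0.4617 0.2717 0.1434] ty [ 0.438  0.899 -0.   ] z [ 0.e+00 -1.e-04 -1.e+00] F [-0.4 -0.3 -0.4] gap 85.1 grip 0.0
[-4.895 -3.118  0.087]
```

Emit:
{"fn": "step_arm", "kwargs": {
  "deltas": [
    [[0, 0, 0, -0.5, -0.3, 0, 85], [0, 0, 0, -0.8, -0.5, 0, 85], [0, 0, 0, -0.8, -0.5, 0, 85], [0, 0, 0, -0.8, -0.5, 0, 85], [0, 0, 0, -0.8, -0.5, 0, 85], [0, 0, 0, -0.8, -0.5, 0.2, 75], [0, 0, 0, -0.4, -0.32, 0.5, 75], [0, 0, 0, 0, 0, 0.8, 70], [0, 0, 0, 0, 0, 0.8, 70], [0, 0, 0, 0, 0, 0, 70]]
  ]
}}

```text
time_s: 10.57
position: [0.5802, 0.0734, 0.0456]
tcp_rot: [0.225, 0.974, -0.001, -0.004]
wrist_force: [-1.0, 0.4, -2.0]
finger_gap: 0.818
grip_force: 0.0
```

Run:
```python
from h import *
st();print(rel([.5829,.0738,.0167]))
```

```text
t 10.57 p [0.5802 0.0734 0.0456] ty [ 0.439  0.899 -0.004] z [-0.0084 -0.     -1.    ] F [-1.   0.4 -2. ] gap 69.9 grip 0.0
[-0.062  0.043  0.721]
```

Emit:
{"fn": "step_arm", "kwargs": {
  "deltas": [
    [[0, 0, 0, -0.04, 0.02, 0.3, 70], [0, 0, 0, 0, 0, 0.3, 70], [0, 0, 0, 0, 0, 0, 70], [0, 0, 0, 0, 0, 0, 70], [0, 0, 0, 0, 0, 0, 70]]
  ]
}}

```text
time_s: 10.98
position: [0.5853, 0.0744, 0.0285]
tcp_rot: [0.224, 0.975, 0.0, 0.001]
wrist_force: [0.1, -0.1, -0.2]
finger_gap: 0.815
grip_force: 0.0
```

Run:
```python
from h import *
st();print(rel([.5829,.0738,.0167]))
```

```text
t 10.98 p [0.5853 0.0744 0.0285] ty [0.437 0.899 0.001] z [ 1.4e-03 -1.0e-04 -1.0e+00] F [ 0.1 -0.1 -0.2] gap 69.6 grip 0.0
[ 0.048 -0.04   0.295]
```

Emit:
{"fn": "step_arm", "kwargs": {
  "deltas": [
    [[0, 0, 0, 0.05, -0.03, 0.15, 70], [0, 0, 0, 0, 0, 0.13, 60], [0, 0, 0, 0, 0, 0, 45], [0, 0, 0, 0, 0, 0, 40], [0, 0, 0, 0, 0, 0, 40], [0, 0, 0, 0, 0, 0, 40], [0, 0, 0, 0, 0, 0, 40], [0, 0, 0, 0, 0, 0, 40]]
  ]
}}

```text
time_s: 11.65
position: [0.5825, 0.074, 0.0162]
tcp_rot: [0.224, 0.974, -0.0, -0.0]
wrist_force: [-0.1, 0.0, -0.2]
finger_gap: 0.552
grip_force: 41.1
```

Emit:
{"fn": "step_arm", "kwargs": {
  "deltas": [
    [[0, 0, 0, 0, 0, -0.1, 40], [0, 0, 0, 0, 0, -0.1, 40], [0, 0, 0, 0.06, -0.03, 0, 40], [0, 0, 0, 0, 0, 0, 40], [0, 0, 0, 0, 0, 0, 40], [0, 0, 0, 0, 0, 0.06, 40], [0, 0, 0, 0, 0, 0.05, 40], [0, 0, 0, 0, 0, 0.02, 40], [0, 0, 0, 0, 0, 0, 40]]
  ]
}}

```text
time_s: 12.4
position: [0.5796, 0.074, 0.0185]
tcp_rot: [0.224, 0.974, -0.0, -0.0]
wrist_force: [0.3, 0.2, -0.2]
finger_gap: 0.552
grip_force: 41.1
```

Run:
```python
from h import *
st()
```

```text
t 12.4 p [0.5796 0.074  0.0185] ty [ 0.437  0.899 -0.   ] z [-7.e-04 -1.e-04 -1.e+00] F [ 0.3  0.2 -0.2] gap 47.1 grip 41.1
```

Emit:
{"fn": "step_arm", "kwargs": {
  "deltas": [
    [[0, 0, 0, 0, 0, 0.05, 40], [0, 0, 0, 0, 0, 0, 40]]
  ]
}}

```text
time_s: 12.57
position: [0.5797, 0.074, 0.0166]
tcp_rot: [0.224, 0.974, -0.0, -0.0]
wrist_force: [-0.1, -0.2, -0.6]
finger_gap: 0.556
grip_force: 41.1
```

Emit:
{"fn": "step_arm", "kwargs": {
  "deltas": [
    [[0, 0, 0, 0, 0, 0.02, 40], [0, 0, 0, 0, 0, 0, 40]]
  ]
}}

```text
time_s: 12.73
position: [0.5797, 0.074, 0.016]
tcp_rot: [0.224, 0.974, -0.0, -0.0]
wrist_force: [0.7, 0.1, -1.0]
finger_gap: 0.555
grip_force: 41.1
```

Emit:
{"fn": "step_arm", "kwargs": {
  "deltas": [
    [[0, 0, 0, 0, 0, 0.02, 40], [0, 0, 0, 0, 0, 0, 40]]
  ]
}}

```text
time_s: 12.9
position: [0.5799, 0.074, 0.0158]
tcp_rot: [0.224, 0.974, -0.0, 0.0]
wrist_force: [-2.7, -0.5, 5.6]
finger_gap: 0.553
grip_force: 41.9
```

Emit:
{"fn": "step_arm", "kwargs": {
  "deltas": [
    [[0, 0, 0, 0, 0, 0, 46], [0, 0, 0, 0, 0, 0, 52], [0, 0, 0, 0, 0, 0, 58], [0, 0, 0, 0, 0, 0, 66], [0, 0, 0, 0, 0, -0.3, 66], [0, 0, 0, 0, 0, -0.8, 66], [0, 0, 0, 0, 0, -1, 66], [0, 0, 0, 0, 0, -1, 85], [0, 0, 0, 0.4, 0.2, 0, 85], [0, 0, 0, 0.7, 0.4, 0, 85]]
  ]
}}

```text
time_s: 13.73
position: [0.5525, 0.1136, 0.1428]
tcp_rot: [0.226, 0.974, 0.0, 0.003]
wrist_force: [0.6, 0.7, -1.8]
finger_gap: 0.994
grip_force: 0.0
```

Run:
```python
from h import *
st();print(rel([.462,.2715,.10]))
```

```text
t 13.73 p [0.5525 0.1136 0.1428] ty [0.44  0.898 0.002] z [ 5.4e-03 -3.0e-04 -1.0e+00] F [ 0.6  0.7 -1.8] gap 84.9 grip 0.0
[3.774 2.548 1.056]
```

Emit:
{"fn": "step_arm", "kwargs": {
  "deltas": [
    [[0, 0, 0, 0.8, 0.55, 0, 85], [0, 0, 0, 0.8, 0.55, 0, 85], [0, 0, 0, 0.8, 0.55, 0.3, 85], [0, 0, 0, 0.8, 0.5, 0.5, 85], [0, 0, 0, 0.4, 0.25, 0.5, 85], [0, 0, 0, 0, 0, 0.5, 85], [0, 0, 0, 0, 0, 0.3, 85], [0, 0, 0, 0, 0, 0, 85], [0, 0, 0, 0, 0, 0, 85]]
  ]
}}

```text
time_s: 14.48
position: [0.4641, 0.2629, 0.0564]
tcp_rot: [0.225, 0.974, -0.0, -0.0]
wrist_force: [-0.8, -0.0, 0.9]
finger_gap: 0.995
grip_force: 0.0
```

Run:
```python
from h import *
st();print(rel([.462,.2713,.0085]))
cal=ctrl.get_calibration("wrist");ctrl.snapshot("wrist")
for k in ctrl.masks_of("wrist","small_disc")[:3]: print(k["centre"],circ(cal,k["pixels"],.019,0,.012))
import disc
for n in("top","scene"): save(ctrl.snapshot(n),n+"4.png")
print(disc.fit("top","pics/top4.png",.025,.022,.581,.0745,1),disc.fit("scene","pics/scene4.png",.025,.022,.581,.0745,1,1))
```

```text
t 14.48 p [0.4641 0.2629 0.0564] ty [ 0.438  0.899 -0.   ] z [-2.e-04 -2.e-04 -1.e+00] F [-0.8 -0.   0.9] gap 85.0 grip 0.0
[0.139 0.165 1.197]
[288.8, 224.5] (array([0.46000646, 0.2709078 ]), 1.0195331837417834)
[122.7, 267.5] (array([0.44046929, 0.16616317]), 1.2736003781267484)
[19.5, 117.4] (array([0.33606088, 0.16227936]), 1.6101980713746435)
[-8.63041e+01  5.81600e-01  7.32000e-02] [-41.6579   0.5832   0.0753]
```

Emit:
{"fn": "step_arm", "kwargs": {
  "deltas": [
    [[0, 0, 0, 0.14, 0.16, 0.3, 75], [0, 0, 0, 0, 0, 0.4, 70], [0, 0, 0, 0, 0, 0.3, 65], [0, 0, 0, 0, 0, 0.15, 65], [0, 0, 0, 0, 0, 0, 65], [0, 0, 0, 0, 0, 0, 65], [0, 0, 0, 0, 0, 0, 65]]
  ]
}}

```text
time_s: 15.27
position: [0.4618, 0.2717, 0.0104]
tcp_rot: [0.225, 0.974, 0.0, 0.0]
wrist_force: [-0.2, -0.7, -0.7]
finger_gap: 0.766
grip_force: 0.0
```

Run:
```python
from h import *
st();print(rel([.462,.2713,.0085]))
```

```text
t 15.27 p [0.4618 0.2717 0.0104] ty [0.438 0.899 0.   ] z [ 6.e-04  2.e-04 -1.e+00] F [-0.2 -0.7 -0.7] gap 65.4 grip 0.0
[-0.008 -0.006  0.048]
```

Emit:
{"fn": "step_arm", "kwargs": {
  "deltas": [
    [[0, 0, 0, 0, 0, 0.04, 55], [0, 0, 0, 0, 0, 0, 45], [0, 0, 0, 0, 0, 0, 36], [0, 0, 0, 0, 0, 0, 30], [0, 0, 0, 0, 0, 0, 30], [0, 0, 0, 0, 0, 0, 30], [0, 0, 0, 0, 0, 0, 30]]
  ]
}}

```text
time_s: 15.85
position: [0.4617, 0.2716, 0.0089]
tcp_rot: [0.224, 0.974, 0.0, 0.0]
wrist_force: [-3.0, -1.6, 7.3]
finger_gap: 0.4
grip_force: 39.0
```

Emit:
{"fn": "step_arm", "kwargs": {
  "deltas": [
    [[0, 0, 0, 0, 0, -0.3, 30], [0, 0, 0, 0, 0, -0.7, 30], [0, 0, 0, 0, 0, -0.8, 30], [0, 0, 0, 0, 0, -0.5, 30], [0, 0, 0, 0, 0, 0, 30], [0, 0, 0, 0, 0, 0, 30]]
  ]
}}

```text
time_s: 16.35
position: [0.462, 0.2718, 0.102]
tcp_rot: [0.224, 0.974, 0.001, 0.001]
wrist_force: [0.2, -0.2, -0.7]
finger_gap: 0.4
grip_force: 39.8
```

Run:
```python
from h import *
s=st();print(rel([.582,.0742,.1]))
cal=ctrl.get_calibration("wrist");w=ctrl.snapshot("wrist");save(w[140:],"w5.png")
for k in ctrl.masks_of("wrist","small_disc")[:3]:
    c,q=circ(cal,k["pixels"],.019,s["position"][2]-.007,.012);print(k["centre"],c,q,rel([*c,s["position"][2]],s)*40)
```

```text
t 16.35 p [0.462  0.2718 0.102 ] ty [0.437 0.899 0.002] z [ 0.0025  0.001  -1.    ] F [ 0.2 -0.2 -0.7] gap 34.2 grip 39.8
[-4.858 -3.129  0.052]
[52.8, 121.9] [0.35932133 0.21533154] 2.906153240259113 [ 67.64 -95.68  -0.32]
[280.7, 266.8] [0.45979882 0.27328661] 1.123382343647473 [ 2.64  0.4  -0.  ]
[143.5, 253.9] [0.4258003  0.22107079] 2.9479596686326035 [ 10.4  -61.44  -0.16]
```

View pics/w5.png

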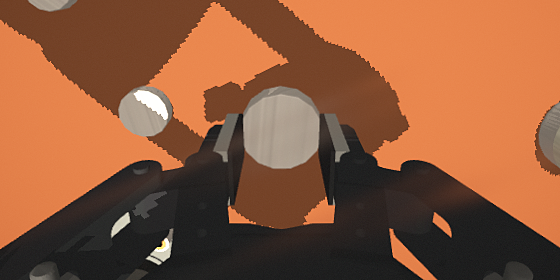

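The small disc is held level between the pads at (281,267). I'll carry it over the large disc.

Emit:
{"fn": "step_arm", "kwargs": {
  "deltas": [
    [[0, 0, 0, -0.4, -0.25, 0, 30], [0, 0, 0, -0.8, -0.5, 0, 30], [0, 0, 0, -0.8, -0.5, 0, 30], [0, 0, 0, -0.8, -0.5, 0, 30], [0, 0, 0, -0.8, -0.5, 0, 30], [0, 0, 0, -0.8, -0.5, 0, 30], [0, 0, 0, -0.44, -0.38, 0, 30], [0, 0, 0, 0, 0, 0.4, 30], [0, 0, 0, 0, 0, 0.5, 30], [0, 0, 0, 0, 0, 0, 30]]
  ]
}}

```text
time_s: 17.28
position: [0.5787, 0.0736, 0.0597]
tcp_rot: [0.225, 0.974, -0.001, -0.003]
wrist_force: [-0.7, 0.3, -0.2]
finger_gap: 0.403
grip_force: 39.9
```

Emit:
{"fn": "step_arm", "kwargs": {
  "deltas": [
    [[0, 0, 0, 0, 0, 0, 30], [0, 0, 0, 0, 0, 0, 30]]
  ]
}}

```text
time_s: 17.45
position: [0.5808, 0.0745, 0.0647]
tcp_rot: [0.224, 0.975, -0.0, -0.0]
wrist_force: [-0.2, 0.1, -1.0]
finger_gap: 0.398
grip_force: 40.0
```

Run:
```python
from h import *
st();print(rel([.5812,.0745,.036]))
```

```text
t 17.45 p [0.5808 0.0745 0.0647] ty [ 0.437  0.899 -0.   ] z [-3.e-04 -1.e-04 -1.e+00] F [-0.2  0.1 -1. ] gap 33.9 grip 40.0
[-0.01   0.005  0.717]
```

Emit:
{"fn": "step_arm", "kwargs": {
  "deltas": [
    [[0, 0, 0, 0, 0, 0.2, 30], [0, 0, 0, 0, 0, 0.3, 30], [0, 0, 0, 0, 0, 0.2, 30], [0, 0, 0, 0, 0, 0, 30], [0, 0, 0, 0, 0, 0, 30], [0, 0, 0, 0, 0, 0.04, 30], [0, 0, 0, 0, 0, 0, 30]]
  ]
}}

```text
time_s: 18.03
position: [0.5809, 0.0743, 0.0348]
tcp_rot: [0.224, 0.974, -0.0, 0.0]
wrist_force: [-0.4, -0.3, -0.1]
finger_gap: 0.399
grip_force: 40.0
```

Emit:
{"fn": "step_arm", "kwargs": {
  "deltas": [
    [[0, 0, 0, 0, 0, 0.03, 30], [0, 0, 0, 0, 0, 0, 30]]
  ]
}}

```text
time_s: 18.2
position: [0.5809, 0.0743, 0.0335]
tcp_rot: [0.224, 0.974, -0.0, 0.0]
wrist_force: [-0.4, -0.1, -0.6]
finger_gap: 0.403
grip_force: 40.0
```

Emit:
{"fn": "step_arm", "kwargs": {
  "deltas": [
    [[0, 0, 0, 0, 0, 0.03, 30], [0, 0, 0, 0, 0, 0, 30]]
  ]
}}

```text
time_s: 18.37
position: [0.5808, 0.0742, 0.0322]
tcp_rot: [0.224, 0.974, -0.0, -0.0]
wrist_force: [0.0, -0.8, -1.2]
finger_gap: 0.404
grip_force: 40.0
```

Emit:
{"fn": "step_arm", "kwargs": {
  "deltas": [
    [[0, 0, 0, 0, 0, 0.03, 30], [0, 0, 0, 0, 0, 0, 30]]
  ]
}}

```text
time_s: 18.53
position: [0.5809, 0.0743, 0.0311]
tcp_rot: [0.224, 0.974, -0.0, 0.0]
wrist_force: [0.1, 0.3, 1.2]
finger_gap: 0.402
grip_force: 40.3
```

Emit:
{"fn": "step_arm", "kwargs": {
  "deltas": [
    [[0, 0, 0, 0, 0, 0.02, 30], [0, 0, 0, 0, 0, 0, 30]]
  ]
}}

```text
time_s: 18.7
position: [0.581, 0.0742, 0.0309]
tcp_rot: [0.224, 0.974, -0.0, 0.0]
wrist_force: [-2.9, 0.1, 10.4]
finger_gap: 0.404
grip_force: 42.0
```

Contact at the expected height. I'll release and rise.

Emit:
{"fn": "step_arm", "kwargs": {
  "deltas": [
    [[0, 0, 0, 0, 0, -0.02, 36], [0, 0, 0, 0, 0, 0, 42], [0, 0, 0, 0, 0, 0, 50], [0, 0, 0, 0, 0, 0, 58], [0, 0, 0, 0, 0, -0.3, 58], [0, 0, 0, 0, 0, -0.8, 58], [0, 0, 0, 0, 0, -1, 58], [0, 0, 0, 0, 0, -1, 70], [0, 0, 0, 0, -0.4, 0, 80], [0, 0, 0, 0, -0.8, 0, 80]]
  ]
}}

```text
time_s: 19.53
position: [0.5613, 0.0324, 0.1585]
tcp_rot: [0.223, 0.975, 0.001, 0.003]
wrist_force: [0.9, -1.5, -0.7]
finger_gap: 0.934
grip_force: 0.0
```

Emit:
{"fn": "step_arm", "kwargs": {
  "deltas": [
    [[0, 0, 0, 0, -1, 0, 80], [0, 0, 0, 0, -1, 0, 80], [0, 0, 0, 0, -1, 0, 80], [0, 0, 0, 0, -1, 0, 80], [0, 0, 0, 0.2, -1, 0, 80], [0, 0, 0, 0.2, -0.7, 0, 80], [0, 0, 0, 0, 0, 0, 80], [0, 0, 0, 0, 0, 0, 80]]
  ]
}}

```text
time_s: 20.2
position: [0.4451, -0.1679, 0.1561]
tcp_rot: [0.226, 0.974, -0.0, 0.001]
wrist_force: [0.6, -0.1, 0.7]
finger_gap: 0.935
grip_force: 0.0
```

```bash
cat > look.py <<'E'
from h import *
import disc
st()
for n in("top","scene"): save(ctrl.snapshot(n),n+"5.png")
print("small",disc.fit("top","pics/top5.png",.019,.034,.582,.0745,-1),disc.fit("scene","pics/scene5.png",.019,.034,.582,.0745,-1,1))
print("large from top0/scene4 method for comparison above")
for n in("top","scene","wrist"):
    cal=ctrl.get_calibration(n);ctrl.snapshot(n)
    for t in("hole_a","cover","tap_a"):
        z={"hole_a":.0,"cover":0,"tap_a":.036}[t]
        for r in ctrl.place_of(n,t)[:4]: print(n,t,round(r["score"],2),np.round(r["centre"],1),np.round(at(cal,r["centre"],z)[:2],4))
t=cv2.imread("pics/top5.png")[150:260,220:330];s=cv2.imread("pics/scene5.png")[180:290,220:330]
cv2.imwrite("pics/put2.png",np.hstack([cv2.resize(x,(390,390),interpolation=cv2.INTER_CUBIC) for x in(t,s)]))
E
python3 look.py
```

```text
t 20.2 p [ 0.4451 -0.1679  0.1561] ty [ 0.44   0.898 -0.   ] z [ 1.1e-03 -6.0e-04 -1.0e+00] F [ 0.6 -0.1  0.7] gap 79.8 grip 0.0
small [-1.517372e+02  5.819000e-01  7.430000e-02] [-50.3111   0.5828   0.0757]
large from top0/scene4 method for comparison above
top cover 0.54 [276.6 206.4] [0.5814 0.0714]
top tap_a 0.84 [284.7 232.7] [0.5121 0.0519]
top tap_a 0.6 [268.5 173.7] [0.6546 0.0903]
scene hole_a 0.97 [173.1 179.1] [ 0.5559 -0.2907]
scene hole_a 0.72 [185.7 143.2] [ 0.4109 -0.3711]
scene cover 0.7 [180.7 158.5] [ 0.4753 -0.3341]
scene tap_a 0.95 [284.7 206.1] [0.5053 0.0499]
scene tap_a 0.66 [267.4 250.8] [0.6492 0.0938]
wrist hole_a 0.92 [ 79.4 252. ] [ 0.4111 -0.3655]
wrist hole_a 0.73 [205.9 334.7] [ 0.5446 -0.2998]
wrist cover 0.73 [144.1 294.6] [ 0.4774 -0.3327]
```

View pics/put2.png

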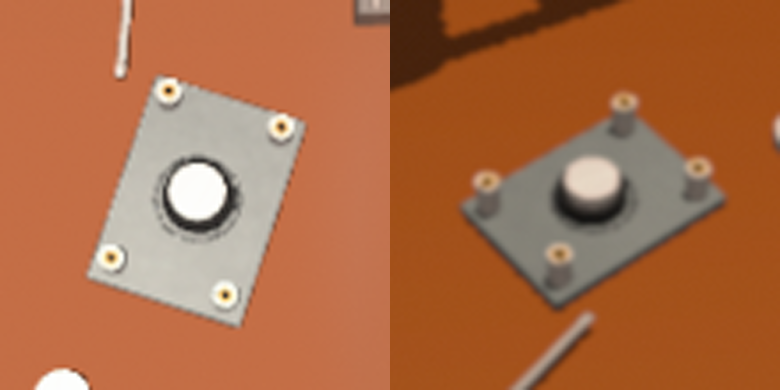

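The stack is good: small and large disc agree within about 1 mm in both views. Next come model fits for the exact tap pose and cover pose.

```bash
cat > pose.py <<'E'
from h import *
from scipy.optimize import minimize
a=np.linspace(0,2*np.pi,40,endpoint=False);C=np.c_[np.cos(a),np.sin(a),0*a]
H=np.array([[sx*.06,sy*.04,0] for sx in(1,-1) for sy in(1,-1)])
def score(n,g,cal,p,z,kind):
    c,s=np.cos(p[2]),np.sin(p[2]);Rz=np.array([[c,-s,0],[s,c,0],[0,0,1]])
    t=0
    for h in H:
        o=Rz@h+[p[0],p[1],z]
        f=lambda r:samp(g,proj(cal,C*r+o)).mean()
        if kind=="tap": t+=f(.0)+f(.0015)-f(.0055)-f(.0065)+.5*(f(.0095)-f(.0065))
        else: t+=f(.0)+f(.0025)-f(.0075)-f(.0085)
    return t
def fit(n,f,z,kind,p0,w=.006):
    cal=ctrl.get_calibration(n);g=cv2.imread(f)[...,0].astype(np.float32);g=cv2.GaussianBlur(g,(0,0),.6)
    fn=lambda p:score(n,g,cal,p,z,kind)
    best=min(((fn((x,y,t)),x,y,t) for x in np.arange(p0[0]-w,p0[0]+w+1e-6,.002) for y in np.arange(p0[1]-w,p0[1]+w+1e-6,.002) for t in np.arange(p0[2]-.08,p0[2]+.081,.02)))
    r=minimize(lambda q:fn((q[0]*.01,q[1]*.01,q[2]*.1)),[best[1]*100,best[2]*100,best[3]*10],method="Nelder-Mead",options=dict(initial_simplex=None,xatol=.005,fatol=.1))
    return np.array([r.x[0]*.01,r.x[1]*.01,r.x[2]*.1]).round(4),round(r.fun)
if __name__=="__main__":
    for n in("top","scene"):
        print(n,"tap",fit(n,f"pics/{n}5.png",.036,"tap",(.581,.0745,-.3)))
        print(n,"cover",fit(n,f"pics/{n}0.png",.005,"hole",(.479,-.333,-.12)))
E
python3 pose.py; python3 -c "
from h import *
print(rel([.479,-.333,.15]))"
```

```text
top tap (array([ 0.5818,  0.0748, -0.3222]), -917)
top cover (array([ 0.4783, -0.3355, -0.1191]), -1127)
scene tap (array([ 0.5808,  0.0754, -0.3223]), -255)
scene cover (array([ 0.4782, -0.3344, -0.1232]), -210)
[-2.565 -3.372  0.126]
```

Emit:
{"fn": "step_arm", "kwargs": {
  "deltas": [
    [[0, 0, -0.8, 0, -0.8, 0, 80], [0, 0, -0.8, 0, -0.8, 0, 80], [0, 0, -0.8, 0, -0.8, 0, 80], [0, 0, -0.8, 0, -0.5, 0, 80], [0, 0, 0, -0.5, 0, 0, 80], [0, 0, 0, 0, 0, 0, 80], [0, 0, 0, 0, 0, 0, 80]]
  ]
}}

```text
time_s: 21.48
position: [0.4271, -0.2783, 0.1548]
tcp_rot: [0.059, 0.998, 0.0, -0.0]
wrist_force: [0.3, 0.3, -0.0]
finger_gap: 0.94
grip_force: 0.0
```

```bash
cat > go.py <<'E'
from h import *
import sys
x,y,z,yaw=map(float,sys.argv[1:5])
s=st();T=R.from_quat(s["tcp_rot"]);g=T.as_matrix()
# wanted: tool z down, tool y along the part's y
yv=np.array([-np.sin(yaw),np.cos(yaw),0]);zv=np.array([0,0,-1.]);W=np.c_[np.cross(yv,zv),yv,zv]
print("turn",(T.inv()*R.from_matrix(W)).as_rotvec(degrees=True).round(2)/6,"shift",rel([x,y,z],s))
E
python3 go.py .4783 -.335 .06 -.121; python3 -c "
from h import *
print(ctrl.sense()['q'].round(2))"
```

```text
t 21.48 p [ 0.4271 -0.2783  0.1548] ty [0.118 0.993 0.   ] z [-6.e-04  4.e-04 -1.e+00] F [ 0.3  0.3 -0. ] gap 80.3 grip 0.0
turn [ 0.00333333 -0.00666667  0.02666667] shift [-1.441 -1.257  2.368]
[-0.73  0.05  1.7  -0.    1.39 -2.18]
```

Emit:
{"fn": "step_arm", "kwargs": {
  "deltas": [
    [[0, 0, 0, -0.7, -0.6, 0.2, 70], [0, 0, 0, -0.74, -0.66, 0.5, 60], [0, 0, 0, 0, 0, 0.5, 60], [0, 0, 0, 0, 0, 0.5, 60], [0, 0, 0, 0, 0, 0.3, 60], [0, 0, 0, 0, 0, 0, 60], [0, 0, 0, 0, 0, 0, 60]]
  ]
}}

```text
time_s: 22.07
position: [0.4764, -0.3327, 0.0767]
tcp_rot: [0.059, 0.998, 0.0, -0.0]
wrist_force: [0.5, 1.0, 0.1]
finger_gap: 0.699
grip_force: 0.0
```

```bash
python3 go.py .4783 -.335 .013 -.121
python3 - <<'E'
from h import *
cal=ctrl.get_calibration("wrist");ctrl.snapshot("wrist")
for t,z in(("cover",0),("hole_a",.003)):
    for r in ctrl.place_of("wrist",t)[:4]: print(t,round(r["score"],2),np.round(r["centre"],1),np.round(at(cal,r["centre"],z)[:2],4))
E
```

```text
t 22.07 p [ 0.4764 -0.3327  0.0767] ty [0.117 0.993 0.   ] z [-4.e-04  2.e-04 -1.e+00] F [0.5 1.  0.1] gap 59.7 grip 0.0
turn [ 0.00166667 -0.00333333  0.035     ] shift [-0.054 -0.051  1.593]
cover 0.82 [275. 220.] [ 0.4747 -0.3358]
hole_a 0.69 [212.4 129. ] [ 0.4102 -0.3672]
hole_a 0.62 [333.4 300.4] [ 0.539  -0.3012]
```

Emit:
{"fn": "step_arm", "kwargs": {
  "deltas": [
    [[0, 0, 0.03, -0.05, -0.05, 0.2, 60], [0, 0, 0, 0, 0, 0.5, 55], [0, 0, 0, 0, 0, 0.5, 55], [0, 0, 0, 0, 0, 0.22, 55], [0, 0, 0, 0, 0, 0, 55], [0, 0, 0, 0, 0, 0, 55], [0, 0, 0, 0, 0, 0, 55]]
  ]
}}

```text
time_s: 22.8
position: [0.4789, -0.3359, 0.0207]
tcp_rot: [0.06, 0.998, -0.001, 0.001]
wrist_force: [0.9, -0.2, 0.2]
finger_gap: 0.646
grip_force: 0.0
```

```bash
python3 go.py .4783 -.335 .019 -.121
```

```text
t 22.8 p [ 0.4789 -0.3359  0.0207] ty [ 0.121  0.993 -0.001] z [ 0.001  -0.0011 -1.    ] F [ 0.9 -0.2  0.2] gap 55.2 grip 0.0
turn [-0.01        0.01166667  0.00166667] shift [0.017 0.02  0.042]
```

Emit:
{"fn": "step_arm", "kwargs": {
  "deltas": [
    [[0, 0, 0, 0.01, 0.02, 0, 45], [0, 0, 0, 0, 0, 0, 35], [0, 0, 0, 0, 0, 0, 25], [0, 0, 0, 0, 0, 0, 12], [0, 0, 0, 0, 0, 0, 8], [0, 0, 0, 0, 0, 0, 8], [0, 0, 0, 0, 0, 0, 8], [0, 0, 0, 0, 0, 0, 8], [0, 0, 0, 0, 0, 0, 8]]
  ],
  "squeeze": 70
}}

```text
time_s: 23.55
position: [0.4783, -0.3348, 0.0203]
tcp_rot: [0.06, 0.998, -0.0, 0.0]
wrist_force: [-1.6, 1.3, 7.5]
finger_gap: 0.214
grip_force: 69.7
```

```bash
python3 go.py .4783 -.335 .019 -.121
```

```text
t 23.55 p [ 0.4783 -0.3348  0.0203] ty [ 0.121  0.993 -0.001] z [ 7.e-04 -8.e-04 -1.e+00] F [-1.6  1.3  7.5] gap 18.3 grip 69.7
turn [-0.00666667  0.00833333  0.00166667] shift [ 0.001 -0.005  0.033]
```

Emit:
{"fn": "step_arm", "kwargs": {
  "deltas": [
    [[0, 0, 0, 0, 0, -0.1, 8], [0, 0, 0, 0, 0, -0.3, 8], [0, 0, 0, 0, 0, -0.5, 8], [0, 0, 0, 0, 0, -0.6, 8], [0, 0, 0, 0, 0, -0.6, 8], [0, 0, 0, 0, 0, -0.4, 8], [0, 0, 0, 0, 0, -0.2, 8], [0, 0, 0, 0, 0, 0, 8], [0, 0, 0, 0, 0, 0, 8]]
  ]
}}

```text
time_s: 24.3
position: [0.4779, -0.3344, 0.1273]
tcp_rot: [0.06, 0.998, -0.0, -0.0]
wrist_force: [0.2, 0.2, -3.0]
finger_gap: 0.217
grip_force: 68.6
```

```bash
python3 go.py .5813 .0751 .0763 -.322; python3 -c "
from h import *
print(ctrl.sense()['wrist_force'],ctrl.sense()['wrist_torque'])"
```

```text
t 24.3 p [ 0.4779 -0.3344  0.1273] ty [ 0.121  0.993 -0.   ] z [-1.e-04 -0.e+00 -1.e+00] F [ 0.2  0.2 -3. ] gap 18.5 grip 68.6
turn [-0.00000000e+00 -1.66666667e-03  1.92000000e+00] shift [-1.331 10.475  1.275]
[ 0.20853251  0.20502933 -2.98816772] [-0.0100302  -0.00509472  0.00479919]
```

Emit:
{"fn": "step_arm", "kwargs": {
  "deltas": [
    [[0, 0, 0, -0.05, 0.3, 0, 8], [0, 0, 0, -0.1, 0.6, 0, 8], [0, 0, 0, -0.1, 0.8, 0, 8], [0, 0, 0, -0.1, 0.8, 0, 8], [0, 0, 0, -0.1, 0.8, 0, 8], [0, 0, 0, -0.1, 0.8, 0, 8], [0, 0, 0, -0.1, 0.8, 0, 8], [0, 0, 0, -0.1, 0.8, 0, 8], [0, 0, 0, -0.1, 0.6, 0, 8], [0, 0, 0, -0.1, 0.4, 0, 8]]
  ]
}}

```text
time_s: 25.13
position: [0.5477, -0.0699, 0.1262]
tcp_rot: [0.06, 0.998, 0.0, -0.001]
wrist_force: [0.1, -0.6, -1.1]
finger_gap: 0.22
grip_force: 68.8
```

Emit:
{"fn": "step_arm", "kwargs": {
  "deltas": [
    [[0, 0, 0.2, 0, 0.4, 0, 8], [0, 0, 0.4, 0, 0.4, 0, 8], [0, 0, 0.4, 0, 0.4, 0, 8], [0, 0, 0.4, 0, 0.3, 0, 8], [0, 0, 0.3, 0, 0.3, 0, 8], [0, 0, 0.2, 0, 0.2, 0, 8], [0, 0, 0, 0, 0.1, 0, 8], [0, 0, 0, 0, 0, 0, 8], [0, 0, 0, 0, 0, 0, 8]]
  ]
}}

```text
time_s: 25.88
position: [0.5643, 0.0092, 0.1268]
tcp_rot: [0.159, 0.987, -0.0, -0.001]
wrist_force: [-0.0, 0.1, -1.5]
finger_gap: 0.211
grip_force: 68.8
```

```bash
python3 go.py .5813 .0751 .0763 -.322
```

```text
t 25.88 p [0.5643 0.0092 0.1268] ty [ 0.313  0.95  -0.   ] z [-0.0012 -0.     -1.    ] F [-0.   0.1 -1.5] gap 18.0 grip 68.8
turn [-0.00333333 -0.01        0.03333333] shift [0.111 1.697 1.263]
```

Emit:
{"fn": "step_arm", "kwargs": {
  "deltas": [
    [[0, 0, 0.03, 0.03, 0.3, 0, 8], [0, 0, 0, 0.04, 0.6, 0, 8], [0, 0, 0, 0.04, 0.5, 0.1, 8], [0, 0, 0, 0, 0.3, 0.2, 8], [0, 0, 0, 0, 0, 0.3, 8], [0, 0, 0, 0, 0, 0.3, 8], [0, 0, 0, 0, 0, 0.1, 8], [0, 0, 0, 0, 0, 0, 8], [0, 0, 0, 0, 0, 0, 8], [0, 0, 0, 0, 0, 0, 8]]
  ]
}}

```text
time_s: 26.72
position: [0.5823, 0.0744, 0.0879]
tcp_rot: [0.161, 0.987, -0.0, 0.0]
wrist_force: [0.0, 0.4, -1.2]
finger_gap: 0.217
grip_force: 68.9
```

```bash
python3 go.py .5813 .0751 .0763 -.322
python3 - <<'E'
from h import *
import pose
s=ctrl.sense();z=s["position"][2]-.0153
for n in("top","scene"):
    im=ctrl.snapshot(n);save(im,n+"6.png")
    for zz in(z,):
        print(n,pose.fit(n,f"pics/{n}6.png",zz,"hole",(s["position"][0],s["position"][1],-.322),.008))
    cal=ctrl.get_calibration(n)
    for r in ctrl.place_of(n,"hole_a")[:4]: print(np.round(r["centre"],1),round(r["score"],2),at(cal,r["centre"],z-.005).round(4))
t=cv2.imread("pics/top6.png")[140:270,210:340];s=cv2.imread("pics/scene6.png")[150:280,200:330]
cv2.imwrite("pics/hold1.png",np.hstack([cv2.resize(x,(390,390),interpolation=cv2.INTER_CUBIC) for x in(t,s)]))
E
```

```text
t 26.72 p [0.5823 0.0744 0.0879] ty [0.318 0.948 0.   ] z [ 5.e-04 -1.e-04 -1.e+00] F [ 0.   0.4 -1.2] gap 18.5 grip 68.9
turn [ 0.     0.005 -0.015] shift [0.028 0.008 0.291]
top (array([ 0.5821,  0.07  , -0.4089]), -364)
[284.3 231.9] 0.55 [0.51   0.0529 0.0676]
scene (array([ 0.5834,  0.0762, -0.3061]), -161)
[283.4 200.6] 0.78 [0.5175 0.0535 0.0676]
[267.1 244.4] 0.65 [0.655  0.0976 0.0676]
```

View pics/hold1.png

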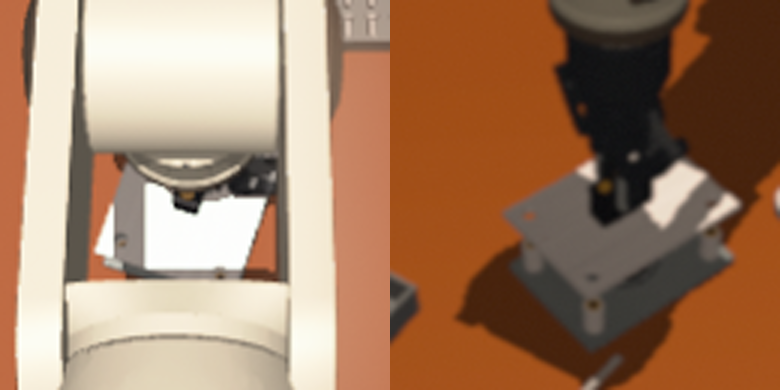

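The scene view shows the plate level over the housing, with holes near (246.7,221.3), (267.3,242.7) and (307,218). I'll go down to the final height and compare predicted and seen hole pixels.

Emit:
{"fn": "step_arm", "kwargs": {
  "deltas": [
    [[0, 0, 0, 0.02, 0.01, 0.1, 8], [0, 0, 0, 0, 0, 0.1, 8], [0, 0, 0, 0, 0, 0.08, 8], [0, 0, 0, 0, 0, 0, 8], [0, 0, 0, 0, 0, 0, 8], [0, 0, 0, 0, 0, 0, 8]]
  ]
}}

```text
time_s: 27.42
position: [0.5815, 0.0756, 0.0763]
tcp_rot: [0.161, 0.987, -0.0, -0.0]
wrist_force: [-0.6, -0.9, -2.0]
finger_gap: 0.217
grip_force: 68.8
```

```bash
python3 go.py .5813 .0751 .0763 -.322
python3 - <<'E'
from h import *
import pose
s=ctrl.sense();p=s["position"];ty=R.from_quat(s["tcp_rot"]).as_matrix()[:,1];yaw=-np.arctan2(ty[0],ty[1]);z=p[2]-.0153
c,sn=np.cos(yaw),np.sin(yaw);Rz=np.array([[c,-sn,0],[sn,c,0],[0,0,1]])
Q=pose.H@Rz.T+[p[0],p[1],z]
rows=[]
for n in("top","scene"):
    cal=ctrl.get_calibration(n);im=cv2.imread(f"pics/{n}6.png");im=ctrl.snapshot(n)[...,::-1].copy();cv2.imwrite(f"pics/{n}7.png",im)
    u=proj(cal,Q);print(n,u.round(1).tolist())
    for v in u:
        x,y=np.round(v).astype(int);w=cv2.resize(im[y-12:y+13,x-12:x+13],(195,195),interpolation=cv2.INTER_CUBIC)
        cx,cy=(v-[x-12,y-12]+.5)*7.8-.5
        cv2.drawMarker(w,(int(cx),int(cy)),(0,255,0),cv2.MARKER_CROSS,14,1);rows.append(w)
cv2.imwrite("pics/holes.png",np.vstack([np.hstack(rows[:4]),np.hstack(rows[4:])]))
E
```

```text
t 27.42 p [0.5815 0.0756 0.0763] ty [ 0.317  0.948 -0.   ] z [-1.e-04 -1.e-04 -1.e+00] F [-0.6 -0.9 -2. ] gap 18.6 grip 68.8
turn [-0.00166667 -0.         -0.00833333] shift [-0.    -0.013 -0.   ]
top [[266.4, 172.5], [298.8, 183.0], [249.6, 220.6], [282.6, 231.5]]
scene [[267.0, 244.6], [246.3, 224.1], [306.9, 220.2], [285.7, 201.7]]
```

View pics/holes.png

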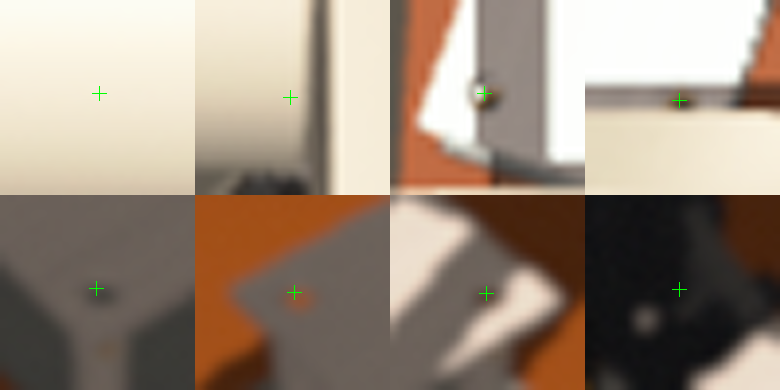

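Run:
```python
from h import *
import pose
p=np.array([.5815,.0756]);yaw=-.3226;z=.061
def Q(x,y,z,yaw):
    c,s=np.cos(yaw),np.sin(yaw);return pose.H@np.array([[c,-s,0],[s,c,0],[0,0,1]]).T+[x,y,z]
obs=[("top",2,(0,.25)),("top",3,(0,.1)),("scene",0,(.6,.75)),("scene",1,(.6,.65)),("scene",2,(.1,.5))]
tap={"top":(.5818,.0748),"scene":(.5808,.0754)}
from scipy.optimize import least_squares
C={n:ctrl.get_calibration(n) for n in tap}
O=[(n,i,proj(C[n],Q(*p,z,yaw))[i]+d) for n,i,d in obs]
def res(v,full=True):
    dx,dy,dz=(v if full else (*v,0))
    return np.concatenate([proj(C[n],Q(tap[n][0]+dx,tap[n][1]+dy,z+dz,-.322))[i]-o for n,i,o in O])
for f in(1,0):
    r=least_squares(lambda v:res(np.array(v)/1000,f),[0.]*(2+f),diff_step=1e-3 if 0 else None);print("mm",r.x.round(2),"rms px",np.sqrt((r.fun**2).mean()).round(2))
```

```text
mm [-0.27  0.83 -2.8 ] rms px 0.12
mm [0.46 1.38] rms px 0.39
```

The fit puts the plate within 1 mm of true alignment and about 2 to 3 mm low. I'll make a small trim and settle.

Emit:
{"fn": "step_arm", "kwargs": {
  "deltas": [
    [[0, 0, 0, -0.01, -0.02, -0.05, 8], [0, 0, 0, 0, 0, 0, 8], [0, 0, 0, 0, 0, 0, 8], [0, 0, 0, 0, 0, 0, 8], [0, 0, 0, 0, 0, 0, 8], [0, 0, 0, 0, 0, 0, 8]]
  ]
}}

```text
time_s: 28.02
position: [0.5815, 0.0747, 0.0783]
tcp_rot: [0.161, 0.987, -0.0, -0.0]
wrist_force: [0.6, 0.5, -2.1]
finger_gap: 0.212
grip_force: 68.8
```

```bash
python3 go.py .5815 .0750 .0783 -.322 && python3 -c "
from station import ctrl
print(abs(ctrl.sense()['joint_velocities']).max());print(ctrl.hand_in())"
```

```text
t 28.02 p [0.5815 0.0747 0.0783] ty [ 0.317  0.948 -0.   ] z [-1.e-04 -1.e-04 -1.e+00] F [ 0.6  0.5 -2.1] gap 18.1 grip 68.8
turn [-0.00166667 -0.         -0.01      ] shift [ 0.004  0.007 -0.   ]
0.0022189746558037276
the job is handed in; nothing more can be done
None
```

I handed the job in at 28 s: both discs are stacked inside the ring, and the arm is holding the cover level and still about 20 mm above the standoffs, its holes within about 1 mm of the taps by the camera fit.

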